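Find the drilling jig whose swing arm binds and set it out for oiling

TASK

One of the two swing-arm drilling jigs has a stiff, binding pivot. Gently swing both arms fully open to feel which one it is; leave the stiff arm fully open with the oil can standing upright on the bare half of that jig's base plate, and swing the free arm fully closed again over its wooden block. Do not tip the oil can, and leave the other things on the bench where they are.

Things in the scene. Friction and masses are not known exactly. Their poses are not given: they have to be found in the camera images.
- jig_a: One of two look-alike drilling jigs fixed to the bench; one of them binds, and which stands left and which right changes each time. Plate 180 (x) x 160 (y) x 12 mm; origin under its centre, z up. On the +y half: wooden block 70 x 50 mm centred at x -12, y +35 mm, top 36 mm above the bench; arm pivot at x +50, y +35 mm. The -y half is bare, its middle at x 0, y -38 mm, 12 mm above the bench.
- jig_b: The other drilling jig, of the same look, sizes and axes as jig_a.
- swing_a (a joint): Swing arm of jig_a about its upright pivot (rad): 0 closed at its stop, pointing along the jig's -x over the block; 1.57 open at its stop, pointing along the jig's +y (opens clockwise from above). Stays where left. Flat bar 26 mm wide, top 55 mm above the bench. A free arm needs under 1 N at the knob, the binding one about 11 N all along the arc.
- swing_b (a joint): Swing arm of jig_b, same look and meaning as swing_a.
- knob_a (a point): Point on the axis of the upright black cylinder knob at the end of jig_a's arm: 24 mm in diameter, standing from 55 to 105 mm above the bench; this point is 85 mm above the bench and 110 mm from the pivot axis.
- knob_b (a point): The same point on the knob of jig_b's arm.
- pivot_a (a point): Point on the upright pivot axis of jig_a's arm, 45 mm above the bench.
- pivot_b (a point): The same point on jig_b.
- can: Oil can: plain aluminium round can 50 mm in diameter with straight sides to 92 mm, then a shoulder and a short black nozzle 12 mm wide to 122 mm; 0.15 to 0.3 kg. Origin at the centre of its underside, z up.
- tube: Bystander: upright dark steel tube 48 mm in diameter, 85 mm tall. Origin at the centre of its underside.
- offcut: Bystander: wooden offcut 70 x 120 x 22 mm lying flat. Origin at the centre of its underside.
- bolt: Bystander: large steel bolt about 112 mm long lying along its x axis, head 26 mm. Origin on the bench under the middle of its shank.
Things that resemble listed ones, but are neither listed nor needed, are in the scene too. What is shaped like the jig_a but red is not meant.

How it is judged:
By the outcome, as a careful person would: the job done as asked, in the order asked, and still so for the second after the job is handed in, with the robot touching nothing.
It also fails if it takes over 72 s, if anything falls off the work surface, if the arm or the gripper's body presses on something with over 40 N, if the wrist force passes 120 N, or if a joint passes its speed limit or range.

ROBOT

A 7-joint arm with a two-finger parallel gripper is mounted at the origin on the work surface. World frame = base frame: x ahead of the robot, y to its left, z up, the work surface at z = 0. Lengths are in m, angles in rad, forces in N, time in s.
With the tool pointing down it reaches from about 0.425 to 0.925 m from the base axis. Payload 6.8 kg.
Tool frame: the origin (TCP) lies on the mounting face of the last link; the fingertips stand 173 mm ahead of it and the grasp point (between the pads) lies 155 mm ahead of it; z points along the fingers, y is the line along which they close (so a half turn about z gives the same grasp; the last joint's range is limited). The gripper opens to 85 mm and grips with 20 to 120 N. Pads are 22 mm wide; open, the fingers measure 114 mm over their backs; the gripper's body (76 mm by 85 mm) begins 54 mm behind the grasp point. The pads swing forward as they close: fully open they stand 13 mm farther back than shut.
Start: joints at [1.083, 0.477, 0.022, 1.555, -0.011, 1.109, -0.083], TCP at [0.25, -0.627, 0.405] pointing down, gripper open.
Joint ranges: [-2.96, 2.96], [-0.34, 2.1], [-1.41, 1.46], [0.24, 2.44], [-1.37, 4.51], [0.17, 1.92], [-2.96, 2.96]. Speed limits (rad/s): [2.39, 2.39, 3.14, 3.14, 3.14, 3.14, 3.14].

INTERFACE

Orientations are given as a unit quaternion [w, x, y, z].
In Python, from station import bot gives the robot as it stands. The module is installed in compiled form; this text tells all that it offers.
- The arm moves only by the shell command python3 -m pendant 'ROWS' [FORCE]. ROWS is JSON, a list of rows, each a list of 5 numbers: the finger opening in m, from 0 to 0.0854, then the shift along the tool's x, y, z in m, then the turn about the tool's z in degrees. In form: [[jaw, x, y, z, yaw], ...]. A call has 1 to 12 rows; each row shifts and turns the commanded pose from where the row before left it, along the tool's axes as they then stand; what a row does not reach is not made up. A row lasts 1/12 s, in which the tool goes at most 41.7 mm and 7.16 degrees, less where a joint would pass 70% of its speed; a pose out of reach is approached as far as the arm can. A call with a gripper value outside its range is refused whole. The fingers move at their own pace and stop on an object; FORCE is the grip in N (left out, the last holds). Time passes only in rows, so rows that do not move let the fingers close. It gives the time, the measured TCP pose, the force, the opening and the grip force at its end, in the units of the state.
- bot.get_obs(): the state, without advancing time (a new reading comes with each control period).
- bot.read_camera(name): name is "side" or "top" or "wrist"; returns (picture, depth): 480x640x3 uint8, blue, green, red; 480x640 float32, m along the optical axis (not along the pixel's ray), 0 where there is no reading.
- bot.camera_model(name): a dict with "intrinsics" (3x3 intrinsics, pixels), "R" (3x3) and "t" (3): a world point X has camera coordinates R X + t. Camera axes: x right, y down, z forward; pixel columns grow to the right and rows downward; lengths in m; the calibration is good to about 2 mm. A picture is of the moment at which its call begins: read the wrist's pose just before it. camera_model takes no time and is no camera call; for the wrist camera it gives the pose at the moment of the call.
- bot.hand_in(): hands the job in; it is judged then, once.
Trained networks look in the newest picture that a camera, given by its name, has taken for a name from the list of things; names that differ only in an ending like _2 or _b are one class to them, and where a whole thing is asked for, a point or a joint stands for the part that bears it (a point fixed in the world has none). Each returns a list of dicts, best first, with "score" (0 to 1); they miss things now and then, are a little off and sometimes report something else, mostly with a low value. They report only what shows in the picture. A call takes as long as a camera call. They do not tell look-alikes from the thing itself.
- bot.boxes_of(name, camera): "at" ([column, row] in pixels, amid what is visible of it).
- bot.trace(name, camera): "mask" (480x640 bool, what is visible of it) and "at" ([column, row] in pixels, amid what is visible of it).
- bot.pinpoint(name, camera): "at" ([column, row] in pixels: a listed point, or the origin of a listed thing).
The state is a dict: "t": time; "q": joint angles; "joint_vel": joint speeds; "joint_torque": joint torques, N m; "eef_pos": TCP position; "tool_rot": TCP orientation; "contact_force": force on the tool from outside, world axes, zero at the start; "torque": the same for the moment, N m; "gripper_width": opening from 0.0 (shut) to 1.0 (fully open); "grasp_force": force on a finger pad.
Only numpy, scipy, OpenCV 4.12 (cv2) and the standard library are available. Lean on these libraries where they do the work, as an engineer would, in place of code of your own. Each camera call takes 0.05 s, during which the arm holds its last target. There are 200 camera calls.

## Working session

There is one attempt and no reset: what is moved stays moved. The work goes in short steps, Python scripts to look and compute and a shell command to move; the robot and the scene stay as the last step left them, time stands still between calls to the robot, and variables do not carry over. Pictures are saved under pics/ and viewed, at most 10 in all, crops included, and the job is handed in when it is done.

```bash
mkdir -p pics; cat > h.py <<'E'
from station import bot
import numpy as np, cv2
def px2w(cam,px,depth=None,z=None):
    m=bot.camera_model(cam);K,R,t=map(np.array,(m["intrinsics"],m["R"],m["t"]))
    r=np.linalg.inv(K)@[px[0],px[1],1.]
    C=-R.T@t; d=R.T@r
    s=(z-C[2])/d[2] if z is not None else depth
    return C+s*d
E
python3 - <<'E'
from h import *
for c in ("top","side"):
    im,d=bot.read_camera(c); cv2.imwrite(f"pics/{c}0.png",im); np.save(f"{c}.npy",d)
    for n in ("jig_a","knob_a","pivot_a","can","tube","offcut","bolt"):
        for r in bot.pinpoint(n,c):
            if r["score"]<.2: continue
            z={"knob_a":.085,"pivot_a":.045}.get(n,0)
            print(c,n,round(r["score"],2),np.round(r["at"]),np.round(px2w(c,r["at"],z=z),3))
o=bot.get_obs();print(o["t"],o["eef_pos"],o["tool_rot"],o["contact_force"])
E
```

```text
top jig_a 0.88 [272. 244.] [0.472 0.155 0.   ]
top jig_a 0.87 [189. 341.] [0.238 0.324 0.   ]
top jig_a 0.67 [418. 250.] [ 0.476 -0.189  0.   ]
top knob_a 0.87 [154. 371.] [0.178 0.365 0.085]
top knob_a 0.58 [243. 258.] [0.421 0.203 0.085]
top pivot_a 0.9 [263. 219.] [0.521 0.173 0.045]
top pivot_a 0.71 [408. 224.] [ 0.528 -0.156  0.045]
top pivot_a 0.66 [171. 316.] [0.291 0.355 0.045]
top can 0.8 [491. 226.] [ 0.546 -0.361  0.   ]
top tube 0.89 [346. 155.] [ 0.704 -0.008  0.   ]
top tube 0.64 [399. 265.] [ 0.439 -0.145  0.   ]
top offcut 0.62 [459. 306.] [ 0.353 -0.286  0.   ]
top bolt 0.82 [154. 256.] [0.427 0.428 0.   ]
side jig_a 0.8 [353. 215.] [ 0.477 -0.193  0.   ]
side jig_a 0.7 [302. 301.] [0.472 0.154 0.   ]
side jig_a 0.6 [379. 399.] [0.242 0.322 0.   ]
side jig_a 0.37 [314. 295.] [0.457 0.128 0.   ]
side knob_a 0.97 [366. 209.] [ 0.419 -0.119  0.085]
side knob_a 0.79 [410. 403.] [0.184 0.362 0.085]
side knob_a 0.75 [314. 294.] [0.422 0.2   0.085]
side pivot_a 0.96 [327. 204.] [ 0.54  -0.156  0.045]
side pivot_a 0.87 [274. 289.] [0.526 0.182 0.045]
side pivot_a 0.79 [346. 389.] [0.295 0.352 0.045]
side can 0.82 [349. 180.] [ 0.552 -0.363  0.   ]
side tube 0.78 [249. 230.] [ 0.713 -0.026  0.   ]
side offcut 0.59 [405. 205.] [ 0.356 -0.295  0.   ]
side bolt 0.74 [261. 415.] [0.426 0.431 0.   ]
0.8 [ 0.25027624 -0.62688746  0.40471998] [5.50852307e-06 9.82017836e-01 1.88788161e-01 2.13911525e-06] [-0.15353168  0.37186514  1.27395451]
```

View pics/top0.png

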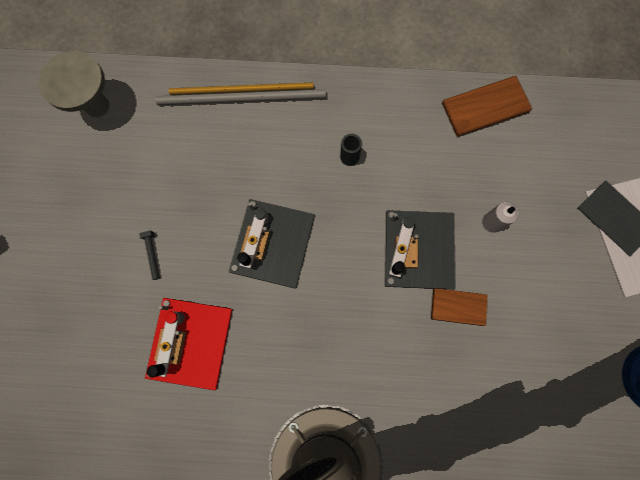

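View pics/side0.png

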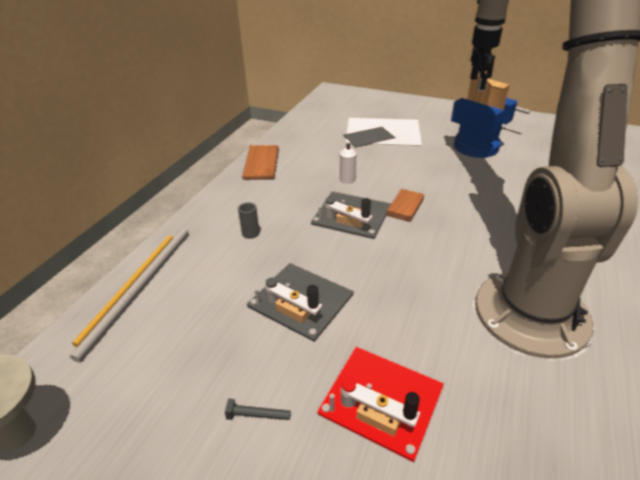

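Top view: the dark jigs are at (272,244) (left) and (420,250) (right). The red one at (189,341) is the decoy, and the can is at (505,215). Next I'll refine jig yaw, knobs and can from the depth images.

```bash
cat >> h.py <<'E'
def cloud(cam,d):
    m=bot.camera_model(cam);K,R,t=map(np.array,(m["intrinsics"],m["R"],m["t"]))
    v,u=np.nonzero(d>0); p=np.c_[u,v,np.ones(len(u))]@np.linalg.inv(K).T*d[v,u][:,None]
    return (p-t)@R
E
python3 - <<'E'
from h import *
for c in ("top","side"):
    P=cloud(c,np.load(c+".npy"))
    for n,x,y in (("L",.472,.155),("R",.477,-.19)):
        Q=P[np.hypot(P[:,0]-x,P[:,1]-y)<.14]
        pl=Q[(Q[:,2]>.007)&(Q[:,2]<.017)]
        k=Q[(Q[:,2]>.097)&(Q[:,2]<.115)]
        a=Q[(Q[:,2]>.05)&(Q[:,2]<.06)]
        r=cv2.minAreaRect(pl[:,:2].astype(np.float32)*1000)
        print(c,n,"rect",np.round(r[0]),np.round(r[1]),round(r[2],1),"knob",len(k),k.mean(0).round(3),"arm",len(a),a.mean(0).round(3))
        dd=np.linalg.svd(a[:,:2]-a[:,:2].mean(0),full_matrices=False)[2][0]; print("armdir",np.degrees(np.arctan2(dd[1],dd[0])).round(1))
    Q=P[np.hypot(P[:,0]-.55,P[:,1]+.36)<.08]
    for lo,hi in((.03,.09),(.09,.13)):
        k=Q[(Q[:,2]>lo)&(Q[:,2]<hi)];print(c,"can",lo,len(k),k.mean(0).round(3),k.min(0).round(3),k.max(0).round(3))
E
```

```text
top L rect [487. 150.] [161. 207.] 79.8 knob 99 [0.421 0.2   0.104] arm 496 [0.476 0.188 0.055]
armdir 171.8
top R rect [ 455. -192.] [228. 161.] 1.2 knob 104 [ 0.421 -0.131  0.104] arm 472 [ 0.477 -0.143  0.055]
armdir 168.3
top can 0.03 256 [ 0.543 -0.349  0.062] [ 0.53  -0.383  0.03 ] [ 0.577 -0.338  0.09 ]
top can 0.09 382 [ 0.553 -0.36   0.1  ] [ 0.531 -0.387  0.09 ] [ 0.578 -0.339  0.124]
side L rect [474. 156.] [163. 181.] 79.6 knob 109 [0.421 0.206 0.104] arm 496 [0.476 0.196 0.055]
armdir 169.4
side R rect [ 455. -192.] [232. 173.] 0.8 knob 59 [ 0.421 -0.125  0.104] arm 314 [ 0.476 -0.136  0.055]
armdir 168.0
side can 0.03 292 [ 0.55  -0.344  0.061] [ 0.53  -0.371  0.03 ] [ 0.577 -0.332  0.09 ]
side can 0.09 149 [ 0.553 -0.352  0.101] [ 0.531 -0.375  0.09 ] [ 0.58  -0.334  0.125]
```

```bash
R='[0.05,0.0143,-0.0167,0,0]'; python3 -m pendant '[[0.05,0.0143,-0.0167,0,0],[0.05,0.0143,-0.0167,0,0],[0.05,0.0143,-0.0167,0,0],[0.05,0.0143,-0.0167,0,0],[0.05,0.0143,-0.0167,0,0],[0.05,0.0143,-0.0167,0,0],[0.05,0.0143,-0.0167,0,0],[0.05,0.0143,-0.0167,0,0],[0.05,0.0143,-0.0167,0,0],[0.05,0.0143,-0.0167,0,0],[0.05,0.0143,-0.0167,0,0],[0.05,0.0143,-0.0167,0,0]]' 20
python3 -m pendant '[[0.05,0.0143,-0.0167,0,0],[0.05,0.0143,-0.0167,0,0],[0.05,0.0143,-0.0167,0,0],[0.05,0.0143,-0.0167,0,0],[0.05,0.0143,-0.0167,0,0],[0.05,0.0143,-0.0167,0,0],[0.05,0.0143,-0.0167,0,0],[0.05,0.0143,-0.0167,0,0],[0.05,0.0143,-0.0167,0,0],[0.05,0.0143,-0.0167,0,0],[0.05,0.0143,-0.0167,0,0],[0.05,0.0143,-0.0167,0,0]]'
python3 -m pendant '[[0.05,0,0,0,-7],[0.05,0,0,0,-7],[0.05,0,0,0,-7],[0.05,0,0,0,-7],[0.05,0,0,0,-7],[0.05,0,0,0,-7],[0.05,0,0,0,-7],[0.05,0,0,0,-7],[0.05,0,0,0,-7],[0.05,0,0,0,-7],[0.05,0,0,0,-7]]'
python3 -m pendant '[[0.05,0,0,0,-7],[0.05,0,0,0,-7],[0.05,0,0,0,-7],[0.05,0,0,0,-7],[0.05,0,0,0,-7],[0.05,0,0,0,-7],[0.05,0,0,0,-7],[0.05,0,0,0,-7],[0.05,0,0,0,-7],[0.05,0,0,0,-6],[0.05,0,0,0,0]]'
cat >> h.py <<'E'
from scipy.spatial.transform import Rotation as Ro
def st(target=None):
    o=bot.get_obs(); w,x,y,z=o["tool_rot"]; M=Ro.from_quat([x,y,z,w]).as_matrix()
    print("t",round(o["t"],2),"p",np.round(o["eef_pos"],4),"xdir",np.degrees(np.arctan2(M[1,0],M[0,0])).round(1),"F",np.round(o["contact_force"],1),"w",np.round(o["gripper_width"],3),"gf",np.round(o["grasp_force"],1),"q",np.round(o["q"],2))
    if target is not None: print("tool shift to target (grasp pt)",np.round(M.T@(np.array(target)-o["eef_pos"]-.155*M[:,2]),4))
    return o,M
E
python3 - <<'E'
from h import *
st((.421,-.128,.085))
im,d=bot.read_camera("wrist"); cv2.imwrite("pics/w1.png",im)
P=cloud("wrist",d)
for n,x,y in (("R",.421,-.128),):
    k=P[(np.hypot(P[:,0]-x,P[:,1]-y)<.04)&(P[:,2]>.097)&(P[:,2]<.112)];print(n,len(k),k.mean(0) if len(k) else 0,np.ptp(k,axis=0) if len(k) else 0)
for n in("knob_a","pivot_a"):
    for r in bot.pinpoint(n,"wrist"): print(n,r["score"],r["at"],px2w("wrist",r["at"],z={"knob_a":.085,"pivot_a":.045}[n]))
E
```

```text
t: 1.8
eef_pos: [0.3355, -0.3761, 0.4049]
tool_rot: [0.0, 0.982, 0.189, 0.0]
contact_force: [0.8, -0.2, 0.0]
gripper_width: 0.588
grasp_force: 0.0
t: 2.8
eef_pos: [0.4206, -0.1264, 0.405]
tool_rot: [0.0, 0.982, 0.189, 0.0]
contact_force: [0.2, -0.5, -1.0]
gripper_width: 0.585
grasp_force: 0.0
t: 3.72
eef_pos: [0.4204, -0.1275, 0.4049]
tool_rot: [0.0, 0.649, 0.761, 0.0]
contact_force: [0.7, 0.2, -0.0]
gripper_width: 0.588
grasp_force: 0.0
t: 4.63
eef_pos: [0.4204, -0.1275, 0.4049]
tool_rot: [0.0, 0.105, 0.994, -0.0]
contact_force: [0.1, -0.4, -0.8]
gripper_width: 0.585
grasp_force: 0.0
t 4.63 p [ 0.4204 -0.1275  0.4049] xdir 168.0 F [ 0.1 -0.4 -0.8] w 0.585 gf 0.0 q [ 0.63  0.12 -0.51  2.06  0.07  0.98  1.44]
tool shift to target (grasp pt) [-0.0006 -0.0003  0.1649]
R 683 [ 0.42157056 -0.13081748  0.1041971 ] [0.02286108 0.02332946 0.00932763]
knob_a 0.69 [317.7, 234.2] [ 0.4257525  -0.13068889  0.085     ]
pivot_a 0.66 [312.6, 321.8] [ 0.52833016 -0.15929818  0.045     ]
```

```bash
python3 -m pendant '[[0.05,-0.0018,-0.003,0.01,0],[0.05,0,0,0.02,0],[0.05,0,0,0.02,0],[0.05,0,0,0.02,0],[0.05,0,0,0.02,0],[0.05,0,0,0.02,0],[0.05,0,0,0.02,0],[0.05,0,0,0.02,0],[0.05,0,0,0.01,0],[0.05,0,0,0.005,0],[0.028,0,0,0,0],[0.028,0,0,0,0]]' 20
python3 -m pendant '[[0.028,0,0,0,0],[0.028,0,0,0,0],[0.028,0,0,0,0],[0.028,0,0,0,0]]'
for i in 1; do python3 -m pendant '[[0.028,-0.0002,0.0067,0,3.5],[0.028,-0.0002,0.0067,0,3.5],[0.028,-0.0002,0.0067,0,3.5],[0.028,-0.0002,0.0067,0,3.5]]'
python3 -m pendant '[[0.028,-0.0002,0.0067,0,3.5],[0.028,-0.0002,0.0067,0,3.5],[0.028,-0.0002,0.0067,0,3.5],[0.028,-0.0002,0.0067,0,3.5]]'; done; python3 -c "from h import *;st()"
```

```text
t: 5.78
eef_pos: [0.4219, -0.1308, 0.24]
tool_rot: [0.0, 0.107, 0.994, 0.0]
contact_force: [-0.8, 0.7, 0.8]
gripper_width: 0.335
grasp_force: 0.0
t: 6.12
eef_pos: [0.4218, -0.1309, 0.2403]
tool_rot: [0.001, 0.107, 0.994, -0.0]
contact_force: [-0.5, 0.0, 0.9]
gripper_width: 0.332
grasp_force: 0.0
t: 6.45
eef_pos: [0.43, -0.1081, 0.24]
tool_rot: [0.0, 0.23, 0.973, -0.002]
contact_force: [-0.7, -10.4, 1.0]
gripper_width: 0.329
grasp_force: 5.2
t: 6.78
eef_pos: [0.4443, -0.0858, 0.24]
tool_rot: [-0.0, 0.347, 0.938, -0.002]
contact_force: [-3.9, -11.1, 3.1]
gripper_width: 0.327
grasp_force: 5.2
t 6.78 p [ 0.4443 -0.0858  0.24  ] xdir 139.4 F [ -3.9 -11.1   3.1] w 0.327 gf 5.2 q [ 0.33  0.39 -0.32  2.19  0.22  0.6   0.7 ]
```

```bash
python3 -m pendant '[[0.028,-0.0002,0.0067,0,3.5],[0.028,-0.0002,0.0067,0,3.5],[0.028,-0.0002,0.0067,0,3.5],[0.028,-0.0002,0.0067,0,3.5],[0.028,-0.0002,0.0067,0,3.5],[0.028,-0.0002,0.0067,0,3.5],[0.028,-0.0002,0.0067,0,3.5],[0.028,-0.0002,0.0067,0,3.5],[0.028,-0.0002,0.0067,0,3.5],[0.028,-0.0002,0.0067,0,3.5],[0.028,-0.0002,0.0067,0,3.5],[0.028,-0.0002,0.0067,0,3.5]]'
python3 -m pendant '[[0.028,-0.0002,0.0067,0,3.5]]'
python3 -m pendant '[[0.028,0,0.003,0,1]]'
python3 -m pendant '[[0.028,0,0.002,0,1]]';python3 -c "from h import *;st()"
```

```text
t: 7.78
eef_pos: [0.5113, -0.0466, 0.2391]
tool_rot: [-0.002, 0.659, 0.752, -0.004]
contact_force: [-9.6, -4.1, 8.1]
gripper_width: 0.328
grasp_force: 5.3
t: 7.87
eef_pos: [0.5179, -0.0457, 0.2391]
tool_rot: [-0.002, 0.682, 0.731, -0.004]
contact_force: [-9.5, -2.7, 7.9]
gripper_width: 0.329
grasp_force: 5.3
t: 7.95
eef_pos: [0.5213, -0.0452, 0.2391]
tool_rot: [-0.002, 0.688, 0.725, -0.003]
contact_force: [-11.2, -2.5, 6.7]
gripper_width: 0.331
grasp_force: 5.4
t: 8.03
eef_pos: [0.523, -0.0451, 0.239]
tool_rot: [-0.002, 0.694, 0.72, -0.003]
contact_force: [-10.8, -2.3, 7.6]
gripper_width: 0.328
grasp_force: 5.3
t 8.03 p [ 0.523  -0.0451  0.239 ] xdir 92.1 F [-10.8  -2.3   7.6] w 0.328 gf 5.3 q [ 0.06  0.46 -0.12  2.04  0.09  0.65 -0.08]
```

```bash
python3 -m pendant '[[0.028,0,0.002,0,0.5]]'
python3 -m pendant '[[0.028,0,0.002,0,0.5]]'; python3 -m pendant '[[0.028,0,0.002,0,0]]';python3 -m pendant '[[0.028,0,0.002,0,0]]';python3 -c "from h import *;st()"
```

```text
t: 8.12
eef_pos: [0.5247, -0.0449, 0.239]
tool_rot: [-0.003, 0.697, 0.717, -0.003]
contact_force: [-10.7, -0.6, 7.4]
gripper_width: 0.329
grasp_force: 5.4
t: 8.2
eef_pos: [0.5266, -0.0447, 0.2391]
tool_rot: [-0.003, 0.7, 0.714, -0.003]
contact_force: [-10.8, -0.4, 9.0]
gripper_width: 0.327
grasp_force: 5.4
t: 8.28
eef_pos: [0.5286, -0.0445, 0.2391]
tool_rot: [-0.003, 0.7, 0.714, -0.003]
contact_force: [-10.9, -0.4, 8.6]
gripper_width: 0.327
grasp_force: 5.5
t: 8.37
eef_pos: [0.5306, -0.0442, 0.2391]
tool_rot: [-0.003, 0.7, 0.715, -0.003]
contact_force: [-10.7, -0.1, 8.2]
gripper_width: 0.33
grasp_force: 5.5
t 8.37 p [ 0.5306 -0.0442  0.2391] xdir 91.2 F [-10.7  -0.1   8.2] w 0.33 gf 5.5 q [ 0.06  0.47 -0.11  2.02  0.08  0.66 -0.09]
```

```bash
python3 -m pendant '[[0.028,0,0.0015,0,0]]'
python3 -m pendant '[[0.028,0,0.0015,0,0]]'; python3 -m pendant '[[0.028,0,0.001,0,0]]';python3 -c "from h import *;st()"
```

```text
t: 8.45
eef_pos: [0.5318, -0.0441, 0.239]
tool_rot: [-0.003, 0.699, 0.715, -0.004]
contact_force: [-15.9, 0.6, 11.0]
gripper_width: 0.331
grasp_force: 7.7
t: 8.53
eef_pos: [0.5323, -0.0441, 0.2387]
tool_rot: [-0.004, 0.699, 0.715, -0.005]
contact_force: [-18.8, 0.7, 15.9]
gripper_width: 0.33
grasp_force: 9.5
t: 8.62
eef_pos: [0.5327, -0.0441, 0.2385]
tool_rot: [-0.005, 0.699, 0.715, -0.006]
contact_force: [-20.7, 0.6, 16.2]
gripper_width: 0.332
grasp_force: 10.3
t 8.62 p [ 0.5327 -0.0441  0.2385] xdir 91.2 F [-20.7   0.6  16.2] w 0.332 gf 10.3 q [ 0.06  0.48 -0.11  2.01  0.08  0.67 -0.09]
```

R is the stiff one (about 11 N along the whole arc) and it has reached its open stop. Releasing it and moving to the left jig.

```bash
python3 -m pendant '[[0.028,0,-0.004,0,0],[0.028,0,0,0,0],[0.05,0,0,0,0],[0.05,0,0,0,0],[0.05,0,0,0,0],[0.05,0,0,-0.01,0],[0.05,0,0,-0.02,0],[0.05,0,0,-0.03,0]]'
python3 -m pendant '[[0.05,0.0207,-0.0086,0,0],[0.05,0.0207,-0.0086,0,0],[0.05,0.0207,-0.0086,0,0],[0.05,0.0207,-0.0086,0,0],[0.05,0.0207,-0.0086,0,0],[0.05,0.0207,-0.0086,0,0],[0.05,0.0207,-0.0086,0,0],[0.05,0.0207,-0.0086,0,0],[0.05,0.0207,-0.0086,0,0],[0.05,0.0207,-0.0086,0,0],[0.05,0.0207,-0.0086,0,0],[0.05,0.0207,-0.0086,0,0]]'
python3 -m pendant '[[0.05,0,0,0,-6.5],[0.05,0,0,0,-6.5],[0.05,0,0,0,-6.5],[0.05,0,0,0,-6.5],[0.05,0,0,0,-6.5],[0.05,0,0,0,-6.5],[0.05,0,0,0,-6.5],[0.05,0,0,0,-6.5],[0.05,0,0,0,-6.5],[0.05,0,0,0,-6.5],[0.05,0,0,0,-6.5],[0.05,0,0,0,-6.5]]'
python3 - <<'E'
from h import *
im,d=bot.read_camera("wrist"); cv2.imwrite("pics/w2.png",im)
P=cloud("wrist",d)
k=P[(np.hypot(P[:,0]-.421,P[:,1]-.202)<.04)&(P[:,2]>.097)&(P[:,2]<.112)];print(len(k),k.mean(0),np.ptp(k,axis=0))
st((*k.mean(0)[:2],.085))
im,d=bot.read_camera("top"); P=cloud("top",d); 
k=P[(np.hypot(P[:,0]-.527,P[:,1]+.044)<.05)&(P[:,2]>.097)&(P[:,2]<.112)];print("Rknob",len(k),k.mean(0))
E
```

```text
t: 9.28
eef_pos: [0.5329, -0.0439, 0.2992]
tool_rot: [-0.001, 0.699, 0.715, -0.001]
contact_force: [1.0, -0.5, 1.2]
gripper_width: 0.589
grasp_force: 0.0
t: 10.28
eef_pos: [0.4248, 0.2033, 0.3007]
tool_rot: [0.0, 0.699, 0.715, 0.001]
contact_force: [0.7, -0.2, -1.0]
gripper_width: 0.589
grasp_force: 0.0
t: 11.28
eef_pos: [0.4253, 0.2023, 0.3006]
tool_rot: [0.001, 0.091, 0.996, 0.0]
contact_force: [-0.4, 0.6, 0.5]
gripper_width: 0.583
grasp_force: 0.0
1635 [0.42186923 0.20155608 0.10416278] [0.02332705 0.02343272 0.00965138]
t 11.33 p [0.4253 0.2022 0.3006] xdir 169.9 F [-0.4  0.6 -0.7] w 0.59 gf 0.0 q [-0.14  0.33 -0.51  2.1   0.23  0.76  0.6 ]
tool shift to target (grasp pt) [ 0.0036 -0.0014  0.0605]
Rknob 96 [ 0.52559521 -0.0461024   0.10410153]
```

```bash
python3 -m pendant '[[0.05,0.0036,-0.0014,0.01,0],[0.05,0,0,0.02,0],[0.05,0,0,0.02,0],[0.05,0,0,0.01,0],[0.028,0,0,0,0],[0.028,0,0,0,0],[0.028,0,0,0,0],[0.028,0,0,0,0],[0.028,0,0,0,0]]' 20
python3 -m pendant '[[0.028,-0.0002,0.0067,0,3.5],[0.028,-0.0002,0.0067,0,3.5],[0.028,-0.0002,0.0067,0,3.5],[0.028,-0.0002,0.0067,0,3.5]]'
python3 -m pendant '[[0.028,-0.0002,0.0067,0,3.5],[0.028,-0.0002,0.0067,0,3.5],[0.028,-0.0002,0.0067,0,3.5],[0.028,-0.0002,0.0067,0,3.5],[0.028,-0.0002,0.0067,0,3.5],[0.028,-0.0002,0.0067,0,3.5],[0.028,-0.0002,0.0067,0,3.5],[0.028,-0.0002,0.0067,0,3.5]]'
python3 -m pendant '[[0.028,-0.0002,0.0067,0,3.5],[0.028,-0.0002,0.0067,0,3.5],[0.028,-0.0002,0.0067,0,3.5],[0.028,-0.0002,0.0067,0,3.5],[0.028,-0.0002,0.0067,0,3.5],[0.028,-0.0002,0.0067,0,3.5],[0.028,-0.0002,0.0067,0,3.5],[0.028,-0.0002,0.0067,0,3.5],[0.028,-0.0002,0.0067,0,3.5],[0.028,-0.0002,0.0067,0,3.5],[0.028,-0.0002,0.0067,0,3.5],[0.028,-0.0002,0.0067,0,3.5]]';python3 -c "from h import *;st()"
```

```text
t: 12.13
eef_pos: [0.4215, 0.2016, 0.2405]
tool_rot: [0.001, 0.094, 0.996, 0.0]
contact_force: [-0.1, -0.1, 0.1]
gripper_width: 0.327
grasp_force: 0.0
t: 12.47
eef_pos: [0.4295, 0.2269, 0.2403]
tool_rot: [0.0, 0.216, 0.976, 0.0]
contact_force: [0.5, -0.9, -0.3]
gripper_width: 0.326
grasp_force: 0.3
t: 13.13
eef_pos: [0.4627, 0.2684, 0.2402]
tool_rot: [0.0, 0.446, 0.895, 0.0]
contact_force: [-0.8, -0.2, -0.2]
gripper_width: 0.328
grasp_force: 0.3
t: 14.13
eef_pos: [0.5381, 0.2908, 0.2402]
tool_rot: [-0.0, 0.737, 0.676, 0.0]
contact_force: [-0.1, 1.0, 0.5]
gripper_width: 0.331
grasp_force: 0.4
t 14.13 p [0.5381 0.2908 0.2402] xdir 85.1 F [-0.1  1.   0.5] w 0.331 gf 0.4 q [-0.54  0.57 -0.08  1.83  0.06  0.74 -0.73]
```

```bash
python3 -m pendant '[[0.028,0,0.0067,0,3.5],[0.028,0,0.004,0,2]]'
python3 -m pendant '[[0.028,0,0.002,0,0]]'; python3 -m pendant '[[0.028,0,0.002,0,0]]';python3 -m pendant '[[0.028,0,0.0015,0,0]]';python3 -m pendant '[[0.028,0,0.0015,0,0]]';python3 -c "from h import *;st()"
```

```text
t: 14.3
eef_pos: [0.5491, 0.2895, 0.2403]
tool_rot: [-0.0, 0.768, 0.64, 0.001]
contact_force: [-0.6, 0.7, 0.1]
gripper_width: 0.33
grasp_force: 0.3
t: 14.38
eef_pos: [0.551, 0.2891, 0.2402]
tool_rot: [0.0, 0.768, 0.641, 0.0]
contact_force: [-1.3, 0.1, 0.7]
gripper_width: 0.324
grasp_force: 0.3
t: 14.47
eef_pos: [0.5525, 0.2887, 0.2399]
tool_rot: [-0.0, 0.767, 0.642, 0.0]
contact_force: [-0.4, 0.3, -0.0]
gripper_width: 0.325
grasp_force: 0.3
t: 14.55
eef_pos: [0.5535, 0.2886, 0.2398]
tool_rot: [-0.001, 0.767, 0.642, -0.0]
contact_force: [-5.2, 0.6, 4.0]
gripper_width: 0.321
grasp_force: 2.6
t: 14.63
eef_pos: [0.5539, 0.2887, 0.2397]
tool_rot: [-0.001, 0.767, 0.642, -0.002]
contact_force: [-10.9, 0.1, 8.5]
gripper_width: 0.329
grasp_force: 5.0
t 14.63 p [0.5539 0.2887 0.2397] xdir 79.9 F [-10.9   0.1   8.5] w 0.329 gf 5.0 q [-0.54  0.59 -0.05  1.8   0.04  0.76 -0.79]
```

L is free (under 1 N) and at its open stop. Now the can.

```bash
python3 -m pendant '[[0.028,0,-0.004,0,0],[0.028,0,0,0,0],[0.05,0,0,0,0],[0.05,0,0,0,0],[0.05,0,0,0,0],[0.05,0,0,-0.01,0],[0.05,0,0,-0.02,0],[0.05,0,0,-0.03,0],[0.05,0,0,-0.03,0],[0.05,0,0,-0.03,0]]'
python3 -m pendant '[[0.08,-0.0266,0.0047,0,0],[0.08,-0.0266,0.0047,0,0],[0.08,-0.0266,0.0047,0,0],[0.08,-0.0266,0.0047,0,0],[0.08,-0.0266,0.0047,0,0],[0.08,-0.0266,0.0047,0,0],[0.08,-0.0266,0.0047,0,0],[0.08,-0.0266,0.0047,0,0],[0.08,-0.0266,0.0047,0,0],[0.08,-0.0266,0.0047,0,0],[0.08,-0.0266,0.0047,0,0],[0.08,-0.0266,0.0047,0,0]]'
python3 -m pendant '[[0.08,-0.0266,0.0047,0,0],[0.08,-0.0266,0.0047,0,0],[0.08,-0.0266,0.0047,0,0],[0.08,-0.0266,0.0047,0,0],[0.08,-0.0266,0.0047,0,0],[0.08,-0.0266,0.0047,0,0],[0.08,-0.0266,0.0047,0,0],[0.08,-0.0266,0.0047,0,0],[0.08,-0.0266,0.0047,0,0],[0.08,-0.0266,0.0047,0,0],[0.08,-0.0266,0.0047,0,0],[0.08,-0.0266,0.0047,0,0]]'
python3 - <<'E'
from h import *
im,d=bot.read_camera("wrist"); cv2.imwrite("pics/w3.png",im)
P=cloud("wrist",d); Q=P[np.hypot(P[:,0]-.553,P[:,1]+.358)<.07]
for lo,hi in((.085,.1),(.117,.128)):
    k=Q[(Q[:,2]>lo)&(Q[:,2]<hi)];print(len(k),k.mean(0).round(4),((k.min(0)+k.max(0))/2).round(4),np.ptp(k,axis=0).round(3))
st((*((k.min(0)+k.max(0))/2)[:2],.078))
im,d=bot.read_camera("top"); P=cloud("top",d); 
for x,y in((.527,-.044),(.55,.289)):
    k=P[(np.hypot(P[:,0]-x,P[:,1]-y)<.05)&(P[:,2]>.097)&(P[:,2]<.112)];print("knob",len(k),k.mean(0))
E
```

```text
t: 15.47
eef_pos: [0.5515, 0.2885, 0.3617]
tool_rot: [0.0, 0.767, 0.641, 0.0]
contact_force: [0.4, -0.4, -0.2]
gripper_width: 0.588
grasp_force: 0.0
t: 16.47
eef_pos: [0.5502, -0.0368, 0.3606]
tool_rot: [0.0, 0.767, 0.641, 0.0]
contact_force: [-0.0, 0.0, -0.3]
gripper_width: 0.936
grasp_force: 0.0
t: 17.47
eef_pos: [0.5489, -0.3609, 0.3606]
tool_rot: [0.0, 0.767, 0.641, 0.0]
contact_force: [-0.0, -1.4, 0.7]
gripper_width: 0.937
grasp_force: 0.0
2040 [ 0.5555 -0.3653  0.0954] [ 0.5549 -0.3709  0.0925] [0.049 0.049 0.015]
285 [ 0.5551 -0.3701  0.1215] [ 0.555  -0.3709  0.1206] [0.012 0.012 0.007]
t 17.52 p [ 0.5471 -0.3672  0.3608] xdir 79.4 F [-0.8 -5.5  1.4] w 0.937 gf 0.0 q [ 0.38  0.49  0.16  1.65 -0.08  1.    0.38]
tool shift to target (grasp pt) [-0.0008  0.0081  0.1278]
knob 96 [ 0.52567713 -0.04615986  0.10388338]
knob 97 [0.54821889 0.28553915 0.10405023]
```

View pics/w3.png

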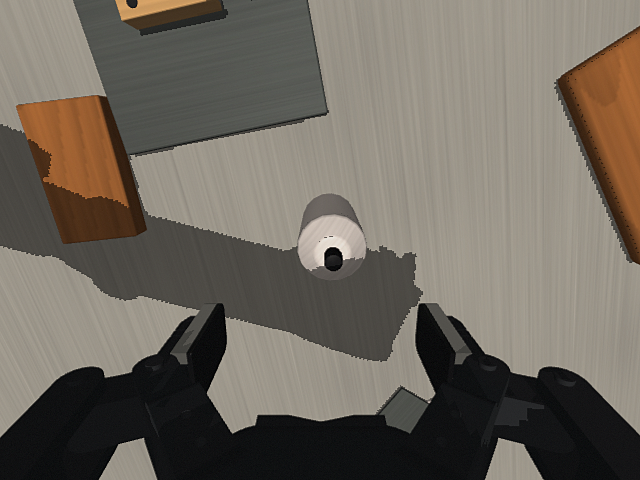

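The can sits upright at (332,240), nozzle at (333,258), nothing between the fingers and it. The arm was still settling during that picture, so I'll re-measure at rest.

```bash
python3 - <<'E'
from h import *
for i in range(2):
    m0=bot.camera_model("wrist")["t"]; im,d=bot.read_camera("wrist")
print(np.abs(np.array(m0)-bot.camera_model("wrist")["t"]).max())
P=cloud("wrist",d); Q=P[np.hypot(P[:,0]-.553,P[:,1]+.36)<.07]
for lo,hi in((.085,.1),(.117,.128)):
    k=Q[(Q[:,2]>lo)&(Q[:,2]<hi)];print(len(k),((k.min(0)+k.max(0))/2).round(4),np.ptp(k,axis=0).round(3))
st((*((k.min(0)+k.max(0))/2)[:2],.078))
Q=P[np.hypot(P[:,0]-.477,P[:,1]+.19)<.14];Q=Q[(Q[:,2]>.007)&(Q[:,2]<.017)];print(Q.min(0),Q.max(0))
E
```

```text
0.0009663244987818675
2121 [ 0.5576 -0.3606  0.0925] [0.049 0.049 0.015]
289 [ 0.5576 -0.3607  0.1201] [0.012 0.012 0.006]
t 17.67 p [ 0.5487 -0.3603  0.3601] xdir 79.7 F [-0.2  0.9 -1. ] w 0.935 gf 0.0 q [ 0.38  0.49  0.15  1.65 -0.08  1.    0.38]
tool shift to target (grasp pt) [0.0012 0.0088 0.1272]
[ 0.38552013 -0.29674852  0.00700542] [ 0.57229012 -0.15296468  0.01699887]
```

```bash
python3 -m pendant '[[0.08,0.001,0.0085,0.007,0],[0.08,0,0,0.02,0],[0.08,0,0,0.02,0],[0.08,0,0,0.02,0],[0.08,0,0,0.02,0],[0.08,0,0,0.02,0],[0.08,0,0,0.01,0],[0.08,0,0,0.01,0],[0.08,0,0,0,0]]' 30
python3 -m pendant '[[0.045,0,0,0,0],[0.045,0,0,0,0],[0.045,0,0,0,0],[0.045,0,0,0,0],[0.045,0,0,0,0],[0.045,0,0,0,0],[0.045,0,0,0,0]]';python3 -c "from h import *;st((.478,-.228,.09))"
```

```text
t: 18.42
eef_pos: [0.5577, -0.3587, 0.2308]
tool_rot: [-0.001, 0.767, 0.642, -0.0]
contact_force: [0.4, 0.2, 0.1]
gripper_width: 0.937
grasp_force: 0.0
t: 19.0
eef_pos: [0.558, -0.3604, 0.2342]
tool_rot: [0.001, 0.767, 0.641, 0.0]
contact_force: [-1.7, 0.6, 5.5]
gripper_width: 0.578
grasp_force: 31.3
t 19.0 p [ 0.558  -0.3604  0.2342] xdir 79.7 F [-1.7  0.6  5.5] w 0.578 gf 31.3 q [ 0.39  0.65  0.13  1.71 -0.11  0.78  0.39]
tool shift to target (grasp pt) [ 0.1162 -0.1026 -0.0111]
```

```bash
python3 -m pendant '[[0.045,0,0,-0.005,0],[0.045,0,0,-0.01,0],[0.045,0,0,-0.015,0],[0.045,0,0,-0.01,0],[0.045,0.004,-0.0036,0,0],[0.045,0.008,-0.0071,0,0],[0.045,0.012,-0.0105,0,0],[0.045,0.012,-0.0105,0,0],[0.045,0.012,-0.0105,0,0],[0.045,0.012,-0.0105,0,0],[0.045,0.012,-0.0105,0,0],[0.045,0.012,-0.0105,0,0]]'
python3 -m pendant '[[0.045,0.012,-0.0105,0,0],[0.045,0.010,-0.009,0,0],[0.045,0.006,-0.0055,0,0],[0.045,0.004,-0.004,0,0],[0.045,0,0,0,0],[0.045,0,0,0,0],[0.045,0,0,0,0]]'
python3 - <<'E'
from h import *
st((.478,-.228,.09))
for n in("top","side"):
    im,d=bot.read_camera(n); cv2.imwrite(f"pics/{n}2.png",im)
    P=cloud(n,d); k=P[(np.hypot(P[:,0]-.478,P[:,1]+.228)<.024)]; 
im=cv2.resize(im[120:300,240:480],(800,600));cv2.imwrite("pics/sc2.png",im)
E
```

```text
t: 20.0
eef_pos: [0.4986, -0.2625, 0.2718]
tool_rot: [-0.001, 0.767, 0.641, -0.0]
contact_force: [-0.6, 0.2, -1.9]
gripper_width: 0.573
grasp_force: 31.5
t: 20.58
eef_pos: [0.4774, -0.2282, 0.2728]
tool_rot: [0.0, 0.768, 0.641, 0.0]
contact_force: [-0.4, 0.3, -1.8]
gripper_width: 0.575
grasp_force: 31.5
t 20.58 p [ 0.4774 -0.2282  0.2728] xdir 79.7 F [-0.4  0.3 -1.8] w 0.575 gf 31.5 q [ 0.23  0.41  0.12  2.02 -0.08  0.71  0.22]
tool shift to target (grasp pt) [0.0004 0.0004 0.0278]
```

View pics/sc2.png

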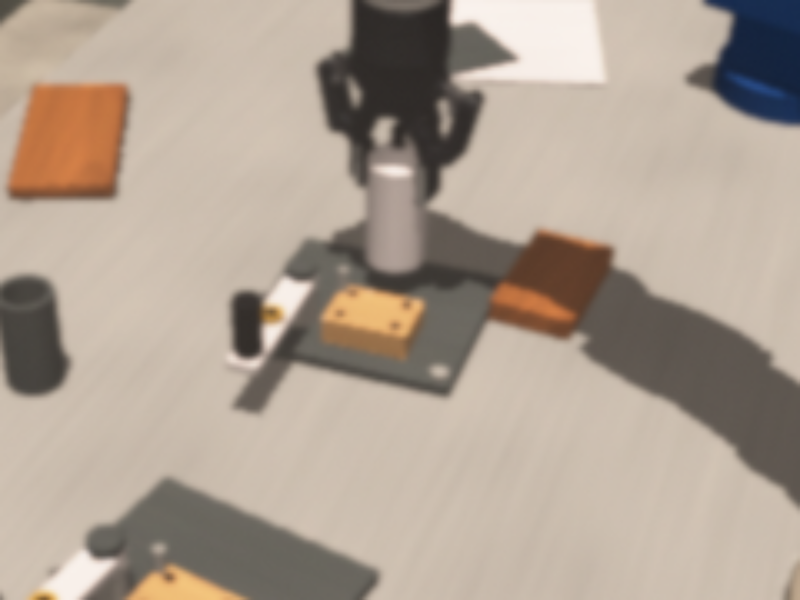

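The can hangs upright at (395,215) in the crop, over the bare half of the stiff jig, whose arm is open with its knob at (248,325). Lowering.

```bash
python3 -m pendant '[[0.045,0,0,0.008,0],[0.045,0,0,0.008,0],[0.045,0,0,0.005,0],[0.045,0,0,0.002,0],[0.045,0,0,0.001,0],[0.045,0,0,0,0]]'
python3 -m pendant '[[0.045,0,0,0.001,0],[0.045,0,0,0,0]]'
python3 -m pendant '[[0.045,0,0,0.001,0],[0.045,0,0,0,0]]'
```

```text
t: 21.18
eef_pos: [0.4771, -0.2276, 0.2483]
tool_rot: [-0.0, 0.767, 0.641, -0.0]
contact_force: [1.4, 0.5, -1.1]
gripper_width: 0.574
grasp_force: 31.6
t: 21.35
eef_pos: [0.4772, -0.2277, 0.2478]
tool_rot: [0.0, 0.767, 0.641, 0.0]
contact_force: [-1.0, -0.1, -1.4]
gripper_width: 0.579
grasp_force: 31.6
t: 21.52
eef_pos: [0.4772, -0.2276, 0.2467]
tool_rot: [0.0, 0.767, 0.641, 0.0]
contact_force: [-1.1, -0.4, -2.1]
gripper_width: 0.575
grasp_force: 31.6
```

```bash
python3 -m pendant '[[0.045,0,0,0.001,0],[0.045,0,0,0,0]]'
python3 -m pendant '[[0.045,0,0,0.001,0],[0.045,0,0,0,0]]'
python3 -m pendant '[[0.045,0,0,0.001,0],[0.045,0,0,0,0]]'
```

```text
t: 21.68
eef_pos: [0.4773, -0.2278, 0.2462]
tool_rot: [0.0, 0.767, 0.641, 0.0]
contact_force: [-1.4, 0.3, 2.8]
gripper_width: 0.576
grasp_force: 31.8
t: 21.85
eef_pos: [0.4772, -0.2278, 0.2461]
tool_rot: [0.0, 0.768, 0.641, 0.0]
contact_force: [-5.1, 2.4, 14.5]
gripper_width: 0.575
grasp_force: 32.9
t: 22.02
eef_pos: [0.4773, -0.2279, 0.246]
tool_rot: [0.0, 0.768, 0.641, 0.0]
contact_force: [-7.1, 3.6, 24.0]
gripper_width: 0.571
grasp_force: 33.8
```

```bash
python3 -m pendant '[[0.045,0,0,-0.002,0],[0.055,0,0,0,0],[0.06,0,0,0,0],[0.07,0,0,0,0],[0.08,0,0,0,0],[0.08,0,0,0,0],[0.08,0,0,-0.01,0],[0.08,0,0,-0.02,0],[0.08,0,0,-0.03,0],[0.08,0,0,-0.03,0],[0.08,0,0,-0.025,0],[0.08,0,0,0,0]]'
python3 -m pendant '[[0.08,0.0259,-0.0011,0,0],[0.08,0.0259,-0.0011,0,0],[0.05,0.0259,-0.0011,0,0],[0.05,0.0259,-0.0011,0,0],[0.05,0.0259,-0.0011,0,0],[0.05,0.0259,-0.0011,0,0],[0.05,0.0259,-0.0011,0,0],[0.05,0.0259,-0.0011,0,0],[0.05,0.0259,-0.0011,0,0],[0.05,0.0259,-0.0011,0,0]]'
python3 -m pendant '[[0.05,0.0259,-0.0011,0,0],[0.05,0.0259,-0.0011,0,0],[0.05,0.0259,-0.0011,0,0],[0.05,0.0259,-0.0011,0,0],[0.05,0.0259,-0.0011,0,0],[0.05,0.0259,-0.0011,0,0],[0.05,0.0259,-0.0011,0,0],[0.05,0.0259,-0.0011,0,0],[0.05,0.0259,-0.0011,0,0],[0.05,0.0259,-0.0011,0,0],[0.05,0,0,0,0],[0.05,0,0,0,0]]'
python3 - <<'E'
from h import *
im,d=bot.read_camera("wrist")
P=cloud("wrist",d)
k=P[(np.hypot(P[:,0]-.548,P[:,1]-.286)<.04)&(P[:,2]>.097)&(P[:,2]<.112)];print(len(k),k.mean(0),np.ptp(k,axis=0))
st((*k.mean(0)[:2],.085))
im,d=bot.read_camera("top");P=cloud("top",d);Q=P[np.hypot(P[:,0]-.478,P[:,1]+.228)<.05]
k=Q[Q[:,2]>.1];print("can top",len(k),k.mean(0),k.max(0))
E
```

```text
t: 23.02
eef_pos: [0.4786, -0.2285, 0.3664]
tool_rot: [0.004, 0.768, 0.641, 0.002]
contact_force: [-0.1, 0.3, 1.1]
gripper_width: 0.935
grasp_force: 0.0
t: 23.85
eef_pos: [0.5122, 0.0304, 0.3608]
tool_rot: [0.0, 0.767, 0.641, -0.0]
contact_force: [1.1, -0.8, -0.7]
gripper_width: 0.586
grasp_force: 0.0
t: 24.85
eef_pos: [0.547, 0.2877, 0.3604]
tool_rot: [-0.0, 0.766, 0.642, -0.0]
contact_force: [0.2, -1.0, 0.2]
gripper_width: 0.585
grasp_force: 0.0
953 [0.55152891 0.2866896  0.10417576] [0.02310976 0.02301548 0.00955198]
t 24.9 p [0.5474 0.286  0.3603] xdir 79.8 F [ 0.2 -1.5 -0.8] w 0.584 gf 0.0 q [-0.53  0.43 -0.07  1.74  0.04  0.98 -0.79]
tool shift to target (grasp pt) [0.0017 0.0041 0.1203]
can top 425 [ 0.4723712  -0.22863071  0.11162433] [ 0.49846826 -0.20624691  0.13754292]
```

```bash
python3 -m pendant '[[0.05,0.0015,0.004,0.01,0],[0.05,0,0,0.03,0],[0.05,0,0,0.03,0],[0.05,0,0,0.03,0],[0.05,0,0,0.02,0],[0.028,0,0,0,0],[0.028,0,0,0,0],[0.028,0,0,0,0],[0.028,0,0,0,0],[0.028,0,0,0,0]]' 20
python3 -m pendant '[[0.028,-0.0002,-0.0067,0,-3.5],[0.028,-0.0002,-0.0067,0,-3.5],[0.028,-0.0002,-0.0067,0,-3.5],[0.028,-0.0002,-0.0067,0,-3.5],[0.028,-0.0002,-0.0067,0,-3.5],[0.028,-0.0002,-0.0067,0,-3.5],[0.028,-0.0002,-0.0067,0,-3.5],[0.028,-0.0002,-0.0067,0,-3.5],[0.028,-0.0002,-0.0067,0,-3.5],[0.028,-0.0002,-0.0067,0,-3.5],[0.028,-0.0002,-0.0067,0,-3.5],[0.028,-0.0002,-0.0067,0,-3.5]]'
python3 -m pendant '[[0.028,-0.0002,-0.0067,0,-3.5],[0.028,-0.0002,-0.0067,0,-3.5],[0.028,-0.0002,-0.0067,0,-3.5],[0.028,-0.0002,-0.0067,0,-3.5],[0.028,-0.0002,-0.0067,0,-3.5],[0.028,-0.0002,-0.0067,0,-3.5],[0.028,-0.0002,-0.0067,0,-3.5],[0.028,-0.0002,-0.0067,0,-3.5],[0.028,-0.0002,-0.0067,0,-3.5],[0.028,-0.0002,-0.0067,0,-3.5],[0.028,-0.0002,-0.0067,0,-3.5],[0.028,-0.0002,-0.0067,0,-3.5]]'; python3 -c "from h import *;st((.4219,.2016,.085))"
```

```text
t: 25.78
eef_pos: [0.5524, 0.2869, 0.2424]
tool_rot: [0.0, 0.767, 0.641, 0.001]
contact_force: [-0.8, -0.5, 0.4]
gripper_width: 0.324
grasp_force: 0.0
t: 26.78
eef_pos: [0.4749, 0.2727, 0.2422]
tool_rot: [0.001, 0.485, 0.874, 0.002]
contact_force: [0.2, 0.8, 0.1]
gripper_width: 0.329
grasp_force: 0.4
t: 27.78
eef_pos: [0.4273, 0.2098, 0.2419]
tool_rot: [0.001, 0.14, 0.99, 0.001]
contact_force: [0.5, 1.6, -1.1]
gripper_width: 0.327
grasp_force: 0.4
t 27.78 p [0.4273 0.2098 0.2419] xdir 163.9 F [ 0.5  1.6 -1.1] w 0.327 gf 0.4 q [-0.2   0.43 -0.46  2.13  0.32  0.64  0.41]
tool shift to target (grasp pt) [ 0.0033 -0.0097  0.0019]
```

```bash
python3 -m pendant '[[0.028,0.001,-0.005,0,-3],[0.028,0.001,-0.004,0,-2.5]]'
python3 -m pendant '[[0.028,0,-0.002,0,0]]';python3 -m pendant '[[0.028,0,-0.0015,0,0]]';python3 -m pendant '[[0.028,0,-0.0015,0,0]]';python3 -m pendant '[[0.028,0,-0.0015,0,0]]'
```

```text
t: 27.95
eef_pos: [0.4232, 0.2013, 0.2419]
tool_rot: [0.001, 0.093, 0.996, 0.001]
contact_force: [0.4, 0.2, 0.1]
gripper_width: 0.332
grasp_force: 0.3
t: 28.03
eef_pos: [0.4226, 0.1992, 0.2417]
tool_rot: [0.001, 0.093, 0.996, 0.0]
contact_force: [-0.7, -0.1, 0.2]
gripper_width: 0.323
grasp_force: 0.3
t: 28.12
eef_pos: [0.4224, 0.198, 0.2416]
tool_rot: [0.001, 0.094, 0.996, 0.0]
contact_force: [0.4, 0.8, 0.6]
gripper_width: 0.328
grasp_force: 0.3
t: 28.2
eef_pos: [0.4221, 0.1967, 0.2413]
tool_rot: [0.001, 0.094, 0.996, 0.0]
contact_force: [-0.4, 0.7, 0.7]
gripper_width: 0.33
grasp_force: 0.3
t: 28.28
eef_pos: [0.4219, 0.1958, 0.2413]
tool_rot: [0.001, 0.094, 0.996, 0.001]
contact_force: [-0.2, 6.3, -1.4]
gripper_width: 0.325
grasp_force: 2.8
```

```bash
python3 -m pendant '[[0.028,0,-0.0015,0,0],[0.028,0,-0.001,0,0]]'; python3 -m pendant '[[0.028,0,0.0035,0,0],[0.028,0,0,0,0],[0.05,0,0,0,0],[0.05,0,0,0,0],[0.05,0,0,0,0],[0.05,0,0,-0.01,0],[0.05,0,0,-0.02,0],[0.05,0,0,-0.03,0],[0.05,0,0,-0.03,0],[0.05,0,0,-0.03,0],[0.05,0,0,-0.03,0],[0.05,0,0,0,0]]'
python3 - <<'E'
from h import *
st()
im,d=bot.read_camera("top"); P=cloud("top",d);cv2.imwrite("pics/top3.png",im)
for x,y in((.527,-.044),(.42,.2)):
    k=P[(np.hypot(P[:,0]-x,P[:,1]-y)<.05)&(P[:,2]>.097)&(P[:,2]<.112)];print("knob",len(k),k.mean(0))
im,d=bot.read_camera("side");cv2.imwrite("pics/s3.png",cv2.resize(im[140:380,200:520],(800,600)))
E
```

```text
t: 28.45
eef_pos: [0.4217, 0.1951, 0.2413]
tool_rot: [0.001, 0.093, 0.996, 0.003]
contact_force: [3.6, 11.3, -6.7]
gripper_width: 0.326
grasp_force: 5.9
t: 29.45
eef_pos: [0.4227, 0.1972, 0.3968]
tool_rot: [0.004, 0.094, 0.996, 0.002]
contact_force: [1.0, 0.6, 0.7]
gripper_width: 0.586
grasp_force: 0.0
t 29.45 p [0.4227 0.1972 0.3968] xdir 169.3 F [1.  0.6 0.7] w 0.586 gf 0.0 q [-0.05  0.19 -0.58  2.02  0.13  0.96  0.69]
knob 95 [ 0.52569293 -0.04600657  0.10390399]
knob 0 [nan nan nan]<stdin>:5: RuntimeWarning: Mean of empty slice.
  ret = um.true_divide(
```

View pics/s3.png

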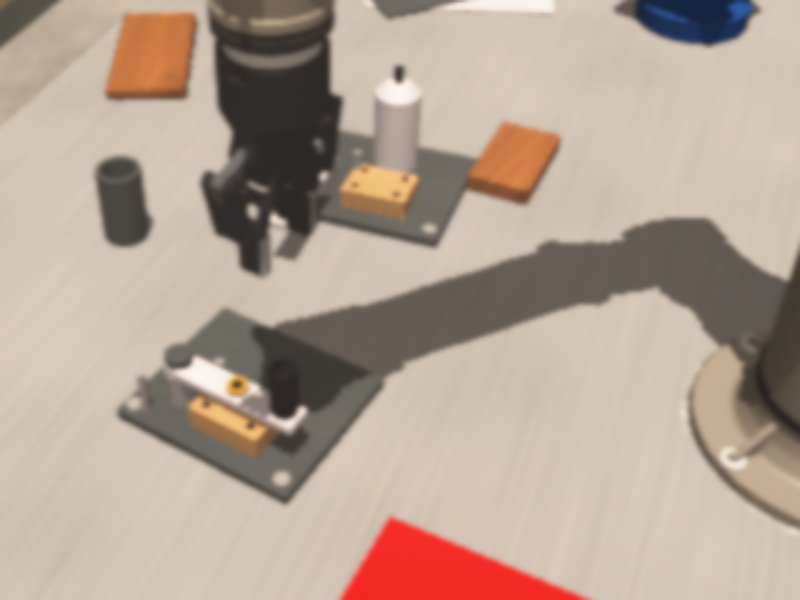

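View pics/top3.png

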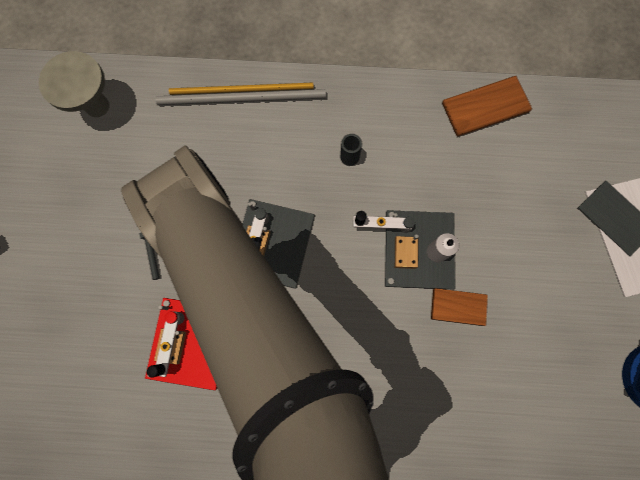

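The can stands upright at (398,120) on the stiff jig's bare half. The left arm is closed over its block at (235,390) and the bystanders haven't moved. I'll check the closed angle once more before handing in.

```bash
python3 - <<'E'
from h import *
im,d=bot.read_camera("wrist");im,d=bot.read_camera("wrist")
P=cloud("wrist",d)
k=P[(np.hypot(P[:,0]-.421,P[:,1]-.2)<.04)&(P[:,2]>.097)&(P[:,2]<.112)].mean(0);print(k)
if abs(k[1]-.199)<.004: print(bot.hand_in())
E
```

```text
[0.4210369  0.19842477 0.10360572]
the job is handed in; nothing more can be done
None
```

The job is handed in: the right jig is the stiff one (about 11 N along its arc), left fully open with the can upright on its bare half, and the free left arm is closed at its stop over its block.

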